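# Close the tea box by tucking its flap

### The job

Close the wooden tea box: with the fingertips only, fold its open flap down over the box, then press it down gently and push it along towards the lip until its free edge is tucked right in beneath the lip and the flap stays shut when you let go. Do not grip the flap, and do not pick up or shift any of the things standing around.

Things in the scene. Friction and masses are not known exactly. Their poses are not given: they have to be found in the camera images.
- tea_box: Low open-topped brown wooden box with paper packets inside, fixed, 160 (x) x 110 (y) x 52 mm high. Origin: centre of its underside; +x points from the flap's hinge end to the lip end (roughly away from the robot), z up. Side walls 6 mm thick, 52 mm high, 98 mm apart inside; hinge-end wall 46 mm high; packets below z = 34 mm.
- tea_pin (a joint): The flap's hinge pin, which slides in slots along the box's x. 0 = back (start, within 2 mm), 0.024 m = fully forward. Hinge axis: parallel to the box's y at box x = -0.060 + this value, z = 0.042. Stays where left; about 4 N moves it. Fold with the pin back: pushed forward too early, the flap comes down on top of the lip.
- tea_flap (a joint): Angle of the flap about the pin, rad: 0 = level over the box, pi/2 = upright; limits -0.06 and 1.7, starts 0.95 to 1.42. Friction holds it where it is left when well up, but a weak spring lifts it to about 0.23 if let go flat and untucked; pressing it flat just behind the rib takes about 3 N. Flat, its top face is at box z = 44 mm.
- flap_rib (a point): Middle of the top of the push rib that runs across the flap's outer (upper) face: 60 mm long, 8 mm thick (58 to 66 mm from the hinge axis), standing 8 mm above the face. This point: 62 mm from the axis, 10 mm above the flap's mid-plane. Pushing the rib's hinge side towards the lip slides flap and pin.
- flap_edge (a point): Middle of the flap's free edge, in its mid-plane, 92 mm from the hinge axis. The flap is a light wooden plate 92 mm wide and 4 mm thick, the axis in its mid-plane. Flat, this edge is at box x = +32 mm with the pin back, +56 mm with the pin forward, 10 mm beneath the deck.
- lip_edge (a point): Middle of the lip's front edge, at box x = +38, y = 0, z = 52 mm. The lip is a fixed deck across the box from x = +46 to +80 mm, underside z = 47 mm, top 52 mm. Its thin steel front edge (x = +38 to +47 mm) slopes up towards the hinge end as a lead-in, underside rising from 47 to 51 mm.
- tuna_tin: Small upright food tin, 57 mm diameter, 72 mm high, loose, beside the box on the worktop; leave it. Origin: centre of its base.
- espresso_cup: White espresso cup with handle, 63 x 92 x 51 mm, loose, beside the box; leave it. Origin: centre of its base.
- tomato_tin: Wide low food tin, 75 mm diameter, 58 mm high, loose, farther out; leave it. Origin: centre of its base.
- jam_jar: Jam jar, 64 mm diameter, 96 mm high, loose, farther out; leave it. Origin: centre of its base.
- spice_a: Spice jar with dark cap, 41 mm diameter, 105 mm high, loose, farther out; leave it. Origin: centre of its base.
- tea_tin: Square pinkish tin canister with a lid knob, 70 x 70 x 110 mm, loose, farther out; leave it. Origin: centre of its base.
Things that resemble listed ones, but are neither listed nor needed, are in the scene too. There is more than one size of the tea_box; the job needs the larger.

How it is judged:
By the outcome, as a careful person would: the job done as asked, in the order asked, and still so for the second after the job is handed in, with the robot touching nothing.
It also fails if it takes over 35 s, if anything falls off the work surface, if the arm or the gripper's body presses on something with over 40 N, if the wrist force passes 120 N, or if a joint passes its speed limit or range.

### The arm

A 6-joint arm with a two-finger parallel gripper is mounted at the origin on a cart in front of the work surface, level with it; the furniture and walls round the work are solid. World frame = base frame: x ahead of the robot, y to its left, z up, the work surface at z = 0. Lengths are in mm, angles in rad, forces in N, time in s.
With the tool pointing down it reaches from about 350 to 975 mm from the base axis. Payload 4.9 kg.
Tool frame: the origin (TCP) lies at the very end of the fingers, on their centre line; the grasp point (between the pads) lies 19 mm behind it; z points along the fingers, y is the line along which they close (so a half turn about z gives the same grasp; the last joint's range is limited). The gripper opens to 85 mm and grips with 20 to 120 N. Pads are 22 mm wide; open, the fingers measure 114 mm over their backs; the gripper's body (76 mm by 85 mm) begins 54 mm behind the grasp point. The pads swing forward as they close: fully open they stand 13 mm farther back than shut.
Start: joints at [-1.328, 0.053, 1.613, -0, 1.476, -0.119], TCP at [221.218, -584.521, 231.304] pointing down, gripper open.
Joint ranges: [-3.01, 3.01], [-1.01, 2.22], [0.06, 2.58], [-1.02, 4.17], [0.09, 2.62], [-3.14, 3.14]. Speed limits (rad/s): [2.57, 2.57, 3.14, 3.14, 3.14, 3.14].

### API

Orientations are given as a unit quaternion [x, y, z, w].
In Python, from rig import move_to, line_to, movej, ungrasp, close_gripper, sleep, inverse_kinematics, get_state, grab_frame, calibration, PlanningError, sign_off gives the robot as it stands. Calls block until the motion is done:
- move_to(position, orientation): joint-space move of the TCP to a pose.
- line_to(position, feed=150, ori=None, f_stop=None): straight line of the TCP; ori=None keeps the orientation; feed is the mean speed in mm/s. With f_stop (N) it stops when the force on the tool has changed by that much, and returns True; else False.
- movej(angles): joint-space move.
- ungrasp() and close_gripper(newtons=None): open the fingers fully, or close them until they stop; newtons is the grip in N (None keeps the last).
- sleep(seconds).
- inverse_kinematics(position, orientation): joint angles nearest the present ones, or None.
- get_state(): the state.
- grab_frame(name): name is "scene" or "side" or "wrist"; returns (picture, depth): 384x512x3 uint8, red, green, blue; 384x512 float32, mm along the optical axis (not along the pixel's ray), 0 where there is no reading.
- calibration(name): a dict with "intrinsics" (3x3 intrinsics, pixels), "dist_coeffs" ([k1, k2, p1, p2, k3] as OpenCV has them; the pictures are not rectified), "rvec" (rotation vector, rad) and "tvec" (3), from world to camera coordinates, as OpenCV has them. Camera axes: x right, y down, z forward; pixel columns grow to the right and rows downward; lengths in mm; the calibration is good to about 2 mm. A picture is of the moment at which its call begins: read the wrist's pose just before it. calibration takes no time and is no camera call; for the wrist camera it gives the pose at the moment of the call.
A pose or a line that the arm cannot do raises PlanningError and nothing moves.
- sign_off(): hands the job in; it is judged then, once.
The state is a dict: "time_s": time; "q": joint angles; "qd": joint speeds; "joint_torque": joint torques, N m; "position": TCP position; "orientation": TCP orientation; "contact_force": force on the tool from outside, world axes, zero at the start; "torque": the same for the moment, N m; "width": finger opening in mm; "gripper_force": force on a finger pad.
Only numpy, scipy, OpenCV 4.12 (cv2) and the standard library are available. Lean on these libraries where they do the work, as an engineer would, in place of code of your own. Each camera call takes 0.05 s, during which the arm holds its last target. There are 200 camera calls.

## Working session

There is one attempt and no reset: what is moved stays moved. The work goes in short steps, each a Python script; the robot and the scene stay as the last script left them, time stands still between calls to the robot, and variables do not carry over. Pictures are saved under pics/ and viewed, at most 10 in all, crops included, and the job is handed in when it is done.

```bash
mkdir -p pics; ls; cat > h.py <<'E'
import numpy as np, cv2
from rig import *
def snap(name, fn=None):
    c=calibration(name); im,d=grab_frame(name)
    if fn: cv2.imwrite('pics/'+fn, im[:,:,::-1])
    np.savez('/tmp/%s.npz'%(fn or name),im=im,d=d,**{k:np.array(v) for k,v in c.items()})
    return im,d,c
def cloud(d,c):
    K=np.array(c['intrinsics'],float);D=np.array(c['dist_coeffs'],float)
    h,w=d.shape;u,v=np.meshgrid(np.arange(w),np.arange(h))
    p=cv2.undistortPoints(np.stack([u,v],-1).reshape(-1,1,2).astype(np.float64),K,D).reshape(h,w,2)
    P=np.dstack([p[...,0]*d,p[...,1]*d,d]).astype(float)
    R=cv2.Rodrigues(np.array(c['rvec'],float))[0];t=np.array(c['tvec'],float).reshape(3)
    W=(P-t)@R; W[d<=0]=np.nan
    return W
E
python3 - <<'E'
from h import *
a=snap('scene','scene0.png');b=snap('side','side0.png')
for x in(a,b): print(x[2]['rvec'],x[2]['tvec'])
s=get_state();print(s['time_s'],s['orientation'],s['width'])
E
```

```text
pics
[ 1.31495722 -2.2313052   0.92965921] [245.91664839 335.36459017 950.47870196]
[ 1.93933428 -0.00368862 -0.0258311 ] [-467.88990121   86.94104903 1532.01749853]
0.1 [ 9.83681409e-01  1.79916819e-01 -6.41942250e-05 -9.04943130e-04] 85.70964163962128
```

View pics/scene0.png

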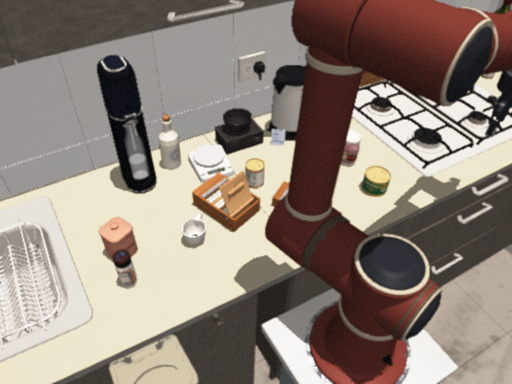

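View pics/side0.png

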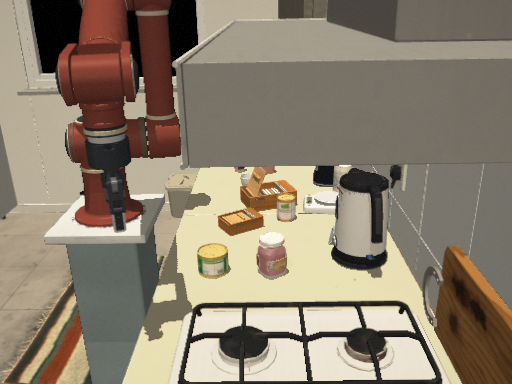

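The scene view shows the larger box at about (227,198) with its flap up at (238,192). The cup is at (194,230), the tuna tin at (255,172) and the small box at (283,195). In the side view the large box is at (268,195) with the flap at (258,182), leaning over its hinge end (left).

```bash
cat > fit.py <<'E'
from h import *
def show(fn,roi,out,s):
    z=np.load('/tmp/%s.npz'%fn);W=cloud(z['d'],z)
    u0,u1,v0,v1=roi
    cv2.imwrite('pics/'+out,cv2.resize(z['im'][v0:v1,u0:u1,::-1],None,fx=s,fy=s,interpolation=cv2.INTER_CUBIC))
    return W[v0:v1,u0:u1],z['im'][v0:v1,u0:u1]
if __name__=='__main__':
    for fn,roi,o in(('scene0.png',(180,300,140,260),'sc.png'),('side0.png',(225,325,155,240),'sd.png')):
        W,im=show(fn,roi,o,5)
        np.set_printoptions(precision=0,suppress=True)
        print(W[::8,::8,:].reshape(-1,W[::8,::8].shape[1],3).tolist().__len__())
        for r in W[::8,::8]: print(' '.join('%d,%d,%d'%tuple(np.nan_to_num(p)) for p in r))
E
python3 fit.py; python3 -c "
import cv2,numpy as np
a=cv2.imread('pics/sc.png')[:500,:400];a=cv2.imread('pics/sc.png')[100:600,:400];b=cv2.imread('pics/sd.png')[:,:400]
h=np.zeros((500,800,3),np.uint8);h[:a.shape[0],:400]=a;h[:b.shape[0],400:]=b;cv2.imwrite('pics/both.png',h)"
```

```text
15
863,57,-1 850,33,-1 836,10,-1 822,-13,0 809,-36,0 765,-45,26 720,-52,54 718,-79,45 712,-105,39 714,-136,26 715,-167,14 719,-201,0 687,-212,17 672,-233,19 679,-271,0
822,74,0 806,52,2 799,27,-2 744,21,33 731,0,34 718,-22,35 716,-49,26 718,-79,13 714,-107,4 709,-134,-2 695,-156,0 0,0,0 667,-201,1 656,-224,0 645,-249,-1
749,101,30 752,74,17 718,60,36 708,37,34 691,18,38 683,-4,35 709,-45,0 696,-67,0 683,-89,0 672,-113,0 661,-136,-2 648,-158,-1 636,-182,-2 625,-205,-3 612,-228,-3
743,106,3 737,82,-1 701,69,20 674,53,33 661,33,35 662,6,23 653,-17,20 663,-50,-1 654,-73,-4 567,-52,71 556,-73,70 612,-137,1 602,-160,0 590,-182,-1 207,74,399
711,120,1 702,98,-1 680,80,8 653,64,22 643,42,21 632,21,20 627,-3,13 627,-30,1 617,-53,0 546,-40,61 535,-60,61 579,-117,1 568,-139,1 557,-161,0 202,76,385
676,135,2 668,112,0 655,92,0 633,74,11 580,71,52 569,51,53 561,29,49 487,42,115 490,16,101 545,-40,30 537,-63,27 550,-99,0 539,-121,-1 528,-143,-2 194,80,373
646,148,1 635,127,0 574,124,51 564,104,50 549,86,53 475,95,121 476,71,109 470,51,105 480,22,83 544,-40,-1 534,-62,-2 521,-82,0 509,-102,0 467,-1
[... 2164 characters left out ...]
682,29,37
369,61,0 395,62,0 422,66,-2 450,-2,27 476,-8,29 501,1,24 527,4,23 548,-85,61 572,-84,60 607,52,1 628,2,22 653,-3,24 679,-3,23
373,-4,1 399,-2,0 427,-69,29 452,-90,38 475,-10,2 501,-5,0 526,-4,0 548,-89,36 572,-89,36 602,-8,0 626,-26,7 651,-26,6 676,-28,7
383,-127,30 406,-125,29 430,-130,31 454,-143,37 476,-132,31 500,-73,3 525,-67,0 549,-82,7 573,-86,8 598,-68,0 622,-74,2 647,-71,0 671,-69,0
383,-144,13 408,-170,25 430,-156,18 453,-147,13 476,-132,5 500,-121,0 523,-126,2 547,-120,0 570,-127,1 594,-123,0 618,-123,0 641,-124,0 665,-126,0
384,-166,-1 407,-170,0 430,-175,2 453,-167,-2 476,-171,0 498,-360,95 518,-359,94 537,-359,94 568,-171,-2 590,-175,0 613,-175,0 636,-178,0 657,-185,3
```

View pics/both.png

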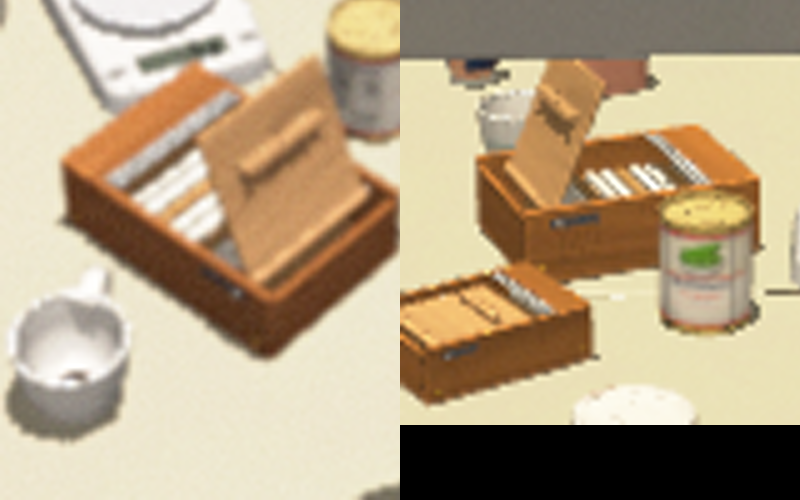

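```bash
cat > fit2.py <<'E'
from h import *
from scipy.optimize import least_squares
P=[];C=[]
for fn,roi in(('scene0.png',(180,300,140,260)),('side0.png',(225,325,155,240))):
    z=np.load('/tmp/%s.npz'%fn);W=cloud(z['d'],z);u0,u1,v0,v1=roi
    p=W[v0:v1,u0:u1].reshape(-1,3);c=z['im'][v0:v1,u0:u1].reshape(-1,3).astype(int)
    k=np.isfinite(p[:,0])&(c[:,0]-c[:,2]>50)&(abs(p[:,0]-515)<120)&(abs(p[:,1]-60)<100)&(p[:,2]>8)
    k&=np.hypot(p[:,0]-560,p[:,1]+55)>45
    k&=np.hypot(p[:,0]-450,p[:,1]-190)>50
    p=p[k]; P.append(p)
    lo=p[(p[:,2]<57)]
    r=cv2.minAreaRect(lo[:,:2].astype(np.float32));print(fn,len(lo),r,np.percentile(p[:,2],[50,99]))
    print(' deck/rim z', np.median(lo[lo[:,2]>49][:,2]))
A=np.vstack(P);A=A[A[:,2]<57]
# outer-envelope fit: signed distance of points; walls = points near outline
def sd(x,p):
    c,s=np.cos(x[2]),np.sin(x[2]);d=p[:,:2]-x[:2]
    bx=d[:,0]*c+d[:,1]*s;by=-d[:,0]*s+d[:,1]*c
    return np.maximum(abs(bx)-80,abs(by)-55)
x=np.array([517,63,np.deg2rad(20)])
for i in range(5):
    w=A[(A[:,2]<44)]; w=w[abs(sd(x,w))<[25,15,10,6,6][i]]
    x=least_squares(lambda y:sd(y,w),x,loss='soft_l1').x
print('box',x[:2],np.rad2deg(x[2]),len(w),np.std(sd(x,w)))
for p in P:
    w=p[(p[:,2]<44)];w=w[abs(sd(x,w))<6];y=least_squares(lambda y:sd(y,w),x,loss='soft_l1').x;print(' each',y[:2],np.rad2deg(y[2]),len(w))
c,s=np.cos(x[2]),np.sin(x[2])
for p in P:
    f=p[p[:,2]>60];d=f[:,:2]-x[:2]
    bx=d[:,0]*c+d[:,1]*s;by=-d[:,0]*s+d[:,1]*c;bz=f[:,2]
    print('flap n',len(f),'by',by.min(),by.max(),'top z',np.percentile(bz,99),'bx at top',np.median(bx[bz>bz.max()-8]))
    m=np.polyfit(bz,bx,1)
    for _ in range(5):
        r=bx-np.polyval(m,bz);k=abs(r-np.median(r))<4;m=np.polyfit(bz[k],bx[k],1)
    print(' angle',np.arctan2(1,m[0]),'bx at z42',np.polyval(m,42),'resid pct',np.percentile(r,[2,20,50,80,98]))
np.save('/tmp/box.npy',x)
E
python3 fit2.py
```

```text
scene0.png 1418 ((526.5194091796875, 69.83708953857422), (197.1778564453125, 113.7857894897461), 19.994338989257812) [ 50.61571091 126.11183885]
 deck/rim z 51.74629068119215
side0.png 898 ((505.89306640625, 74.61239624023438), (162.61427307128906, 151.77023315429688), 19.95149040222168) [ 46.45828389 125.0043633 ]
 deck/rim z 52.22854410947503
box [512.04321246  62.56010436] 19.274340903519292 980 1.9314889991889996
 each [512.28788054  62.89403499] 19.28391736574166 577
 each [511.44117542  61.4854076 ] 18.719918597937838 403
flap n 708 by -45.5603776526687 47.84201354869992 top z 127.6187528912187 bx at top -25.668985990911196
 angle 1.1763971954442176 bx at z42 -60.136245804016795 resid pct [-8.84083927 -2.02792549 -0.12218807  1.48103572  3.71679773]
flap n 277 by -53.04606124877324 48.59384001919 top z 127.8594549018632 bx at top -27.69864161145613
 angle 1.1864688938008712 bx at z42 -60.98252965890646 resid pct [-9.52056728 -2.08888177 -0.04768179  1.24495994  3.47887499]
```

```bash
cat >> h.py <<'E'
BOX=np.load('/tmp/box.npy')
def pose(fx,by,z,lead=11):
    """finger front edge at box x=fx, tip at height z"""
    c,s=np.cos(BOX[2]),np.sin(BOX[2]);bx=fx-lead
    return [BOX[0]+bx*c-by*s,BOX[1]+bx*s+by*c,z]
def ori(): return [np.cos(BOX[2]/2),np.sin(BOX[2]/2),0,0]
def tob(p):
    c,s=np.cos(BOX[2]),np.sin(BOX[2]);d=np.asarray(p)[...,:2]-BOX[:2]
    return np.stack([d[...,0]*c+d[...,1]*s,-d[...,0]*s+d[...,1]*c,np.asarray(p)[...,2]],-1)
E
python3 - <<'E'
from h import *
close_gripper(20)
move_to(pose(-60,0,260),ori())
im,d,c=snap('wrist','w1.png')
s=get_state();print(s['time_s'],tob(s['position']),s['contact_force'],s['width'])
B=tob(cloud(d,c));
k=np.isfinite(B[...,0])&(abs(B[...,0])<110)&(abs(B[...,1])<80)
p=B[k]
f=p[(p[:,2]>65)&(p[:,2]<135)&(abs(p[:,1])<50)]
print('flap',len(f),f[:,1].min() if len(f) else 0,f[:,1].max() if len(f) else 0, np.percentile(f[:,2],[1,99]) if len(f) else 0)
w=p[(p[:,2]>49)&(p[:,2]<55)]
for b in (-60,-40,-20,0,20,40,60):
    q=w[abs(w[:,0]-b)<8]; print(b,len(q),np.round([q[:,1].min(),q[:,1].max(),np.median(q[:,2])],1) if len(q) else '')
q=w[(abs(w[:,1])<40)&(w[:,0]>30)];print('deck x',np.percentile(q[:,0],[1,50,99]) if len(q) else 0)
E
```

```text
3.275 [-71.03634864  -0.62452951 259.97226627] [-0.72711875  0.44853147 -0.26589542] -0.033496621462580256
flap 2575 -47.10613510752473 44.37636565383996 [ 65.56202337 128.03857905]
-60 289 [-56.3  53.7  51.8]
-40 34 [-56.4  53.2  51.7]
-20 197 [-56.5  53.8  51.5]
0 211 [-56.5  53.8  51.5]
20 225 [-56.4  54.   51.4]
40 1484 [-56.5  53.9  51.8]
60 2220 [-56.4  54.1  51.7]
deck x [38.00030349 58.8630415  78.44659282]
```

View pics/w1.png

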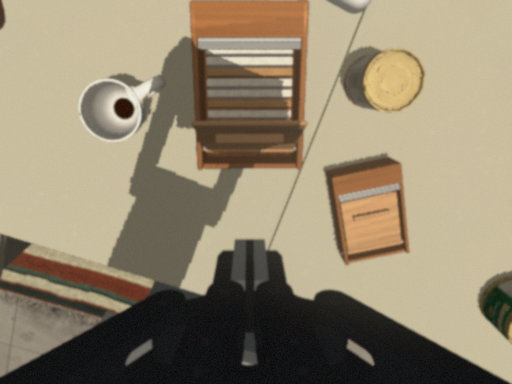

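The wrist view confirms the fit: the box is square to the tool at (250,85), the flap's top edge is at (250,122), and both edges are within 1.5 mm of the model. I'm folding now.

```bash
python3 - <<'E'
from h import *
BY=-1
def st(t):
    s=get_state();print(t,round(s['time_s'],2),np.round(tob(s['position']),1),np.round(s['contact_force'],1))
line_to(pose(-52,BY,130),feed=200,ori=ori()); st('pre')
for th in np.arange(1.2,0.49,-0.07):
    c,s=np.cos(th),np.sin(th)
    if line_to(pose(-60+84*c-2*s,BY,42+84*s+2*c),feed=90,f_stop=20): st('STOP %.2f'%th);break
st('arc')
print(line_to(pose(13,BY,62),feed=60,f_stop=20)); st('down')
line_to(pose(13,BY,90),feed=120)
line_to(pose(-15,BY,200),feed=250)
im,d,c=snap('wrist','w2.png');B=tob(cloud(d,c));p=B[np.isfinite(B[...,0])&(abs(B[...,1])<42)]
p=p[(p[:,0]>-55)&(p[:,0]<36)&(p[:,2]>43)&(p[:,2]<110)]
for b in range(-50,36,8):
    q=p[abs(p[:,0]-b)<4]; print(b,len(q),np.round(np.percentile(q[:,2],[10,50,90]),1) if len(q) else '')
st('up')
E
```

```text
pre 4.08 [-62.3  -1.4 131.1] [0.3 0.2 1. ]
arc 6.97 [ 1.7 -0.9 83.7] [ 0.4  0.6 -0.4]
False
down 7.49 [ 0.8 -0.7 60.8] [ 0.3 -0.6 -0.8]
-50 722 [45.3 46.3 47.3]
-42 746 [46.9 48.  49.1]
-34 767 [48.8 49.8 50.9]
-26 840 [50.5 51.6 52.7]
-18 810 [52.3 53.3 54.5]
-10 877 [54.2 55.1 56.2]
-2 826 [56.2 64.7 66.1]
6 1090 [58.  59.2 64.3]
14 945 [59.4 60.4 61.5]
22 1038 [61.1 62.2 63.4]
30 737 [61.9 63.3 64.3]
up 8.53 [-27.   -0.6 197.6] [-0.1  0.2  0.1]
```

View pics/w2.png

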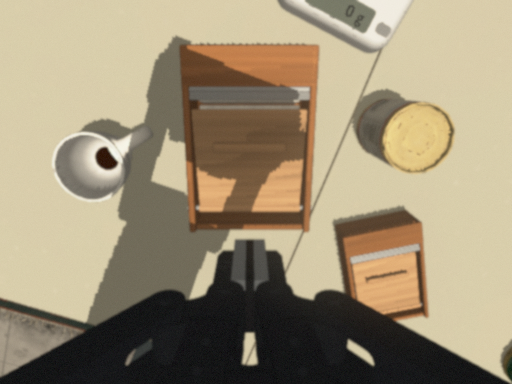

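The flap is down at about 0.22 rad, with its rib at (250,148) and its edge just short of the lip at (250,105). The neighbouring things have not moved. Next I press behind the rib and push.

```bash
python3 - <<'E'
from h import *
BY=-1
def st(t):
    s=get_state();print(t,round(s['time_s'],2),np.round(tob(s['position']),1),np.round(s['contact_force'],1))
line_to(pose(-10,BY,75),feed=200,ori=ori());sleep(.2);st('above')
print(line_to(pose(-9,BY,43),feed=30,f_stop=15));st('pressed');sleep(.2);st('settled')
z=43
print(line_to(pose(12,BY,z),feed=25,f_stop=25));st('mid')
print(line_to(pose(23,BY,z),feed=15,f_stop=25));st('end');sleep(.3);st('rest')
E
```

```text
above 9.5 [-19.8  -1.5  76.7] [0.6 0.7 0.5]
False
pressed 10.72 [-19.5  -1.1  43.5] [2.5 1.2 3.8]
settled 10.92 [-19.5  -1.1  43.5] [3.7 1.  4.4]
False
mid 11.91 [ 0.6 -0.8 42.6] [-3.9 -1.9 -0.2]
False
end 12.79 [11.6 -0.9 42.9] [-6.  -1.5  0.7]
rest 13.09 [11.6 -0.9 42.9] [-6.3 -1.   1.6]
```

```bash
python3 - <<'E'
from h import *
BY=-1
def st(t):
    s=get_state();print(t,round(s['time_s'],2),np.round(tob(s['position']),1),np.round(s['contact_force'],1))
print(line_to(pose(29,BY,43),feed=12,f_stop=10));st('end2')
line_to(pose(20,BY,43.5),feed=40);st('back')
line_to(pose(20,BY,80),feed=60)
line_to(pose(-15,BY,200),feed=250);sleep(.3)
im,d,c=snap('wrist','w3.png');B=tob(cloud(d,c));p=B[np.isfinite(B[...,0])&(abs(B[...,1])<42)]
p=p[(p[:,0]>-55)&(p[:,0]<60)&(p[:,2]>30)&(p[:,2]<110)]
for b in range(-50,60,8):
    q=p[abs(p[:,0]-b)<4]; print(b,len(q),np.round(np.percentile(q[:,2],[10,50,90]),1) if len(q) else '')
r=p[(p[:,2]>48.5)&(abs(p[:,1])<25)&(p[:,0]<34)];print('rib x',np.percentile(r[:,0],[3,50,97]))
st('up')
E
```

```text
True
end2 13.48 [11.5 -0.7 41.2] [-1.5 -0.5  4.1]
back 13.75 [10.8 -1.6 44.8] [ 1.5 -0.9  2.8]
-50 296 [31.1 32.1 32.9]
-42 348 [31.7 43.8 45.9]
-34 856 [43.6 45.1 46.4]
-26 825 [43.6 44.5 45.3]
-18 858 [43.8 44.7 45.5]
-10 862 [44.1 45.  45.8]
-2 882 [44.3 45.2 46.1]
6 911 [44.5 45.4 46.3]
14 968 [44.8 45.7 46.6]
22 913 [45.3 47.  54.4]
30 1048 [45.5 46.5 54. ]
38 976 [46.  52.  53.4]
46 1152 [50.7 51.7 52.7]
54 1055 [50.9 51.8 52.7]
rib x [21.72728238 25.71591088 28.9102091 ]
up 15.51 [-26.4  -0.8 198.7] [-0.2 -1.1  0.2]
```

View pics/w3.png

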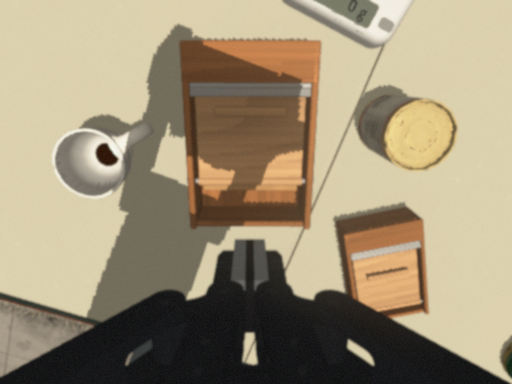

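The flap lies flat beneath the lip: its rib is at (250,110), box x = 25.7 mm against 26 mm fully forward, and it stayed shut after release. The cup and tin are undisturbed.

```bash
python3 -c "
from rig import *
print(sign_off())"
```

```text
the job is handed in; nothing more can be done
None
```

The tea box is closed and handed in: the flap is folded down and its free edge is tucked under the lip, with the rib about 0.3 mm short of fully forward. It stayed shut when released, and the cup and tuna tin beside the box looked undisturbed in the last picture.

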